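# Send the pan home and switch the hot pass to its lane

### The arm

A 6-joint arm with a two-finger parallel gripper is mounted at the origin on the work surface. World frame = base frame: x ahead of the robot, y to its left, z up, the work surface at z = 0. Lengths are in m, angles in degrees, forces in N, time in s.
With the tool pointing down it reaches from about 0.3 to 0.75 m from the base axis. Payload 8.5 kg.
Tool frame: the origin (TCP) lies at the very end of the fingers, on their centre line; the grasp point (between the pads) lies 19 mm behind it (env.tcp_to_grasp is the distance from the TCP to the grasp point, in m); z points along the fingers, y is the line along which they close (so a half turn about z gives the same grasp; the last joint's range is limited). The gripper opens to 85 mm and grips with 20 to 120 N. Pads are 22 mm wide; open, the fingers measure 114 mm over their backs; the gripper's body (76 mm by 85 mm) begins 54 mm behind the grasp point. The pads swing forward as they close: fully open they stand 13 mm farther back than shut.
Start: joints at [60.544, 21.807, 74.336, -0, 83.858, -12.336], TCP at [0.162, 0.526, 0.231] pointing down, gripper open.
Joint ranges: [-178.18, 178.18], [-50.72, 133.34], [12.68, 142.11], [-81.47, 261.47], [9.98, 163.14], [-165.26, 165.26]. Speed limits (degrees/s): [136.94, 136.94, 180, 180, 180, 180].

### API

Orientations are given as a 3x3 rotation matrix whose columns are the frame's x, y, z axes.
In Python, from rig import status, get_image, env gives the robot as it stands.
- The arm moves only by the shell command python3 -m handwheel 'ROWS' [FORCE]. ROWS is text: rows parted by semicolons, each of 7 numbers parted by spaces: the shift along the world's x, y, z in cm, then the turn, a rotation vector about the world's x, y, z in degrees, then the opening, from 0 (shut) to 1 (fully open). In form: dx dy dz wx wy wz gripper; .... A call has 1 to 8 rows; each row is the pose to reach, as a shift and turn from the pose commanded when the call began; what a row does not reach only later rows make up. A row lasts 1/12 s, in which the tool goes at most 41.7 mm and 7.16 degrees, less where a joint would pass 70% of its speed; a pose out of reach is approached as far as the arm can. A call with a gripper value outside its range is refused whole. The fingers move at their own pace and stop on an object; FORCE is the grip in N (left out, the last holds). Time passes only in rows, so rows that repeat a pose let the fingers close. It gives the time, the measured TCP pose, the force, the opening and the grip force at its end, in the units of the state.
- status.observe(): the state, without advancing time (a new reading comes with each control period).
- get_image(name): name is "scene" or "top" or "wrist"; returns a dict with "color" (480x640x3 uint8, red, green, blue), "vertical_fov" (degrees; the focal length in pixels is half the picture's height over the tangent of half this angle, whatever the lens; pixels are square), "cx", "cy" (the principal point, pixels), "k1" (the pictures are not rectified: a ray, as slopes to the right and down, at radius r is drawn at 1 + k1 r^2 times it, then the intrinsics apply), "xyz" and "orientation" of the camera in the world. Camera axes: x right, y down, z forward; pixel columns grow to the right and rows downward; lengths in m; the calibration is good to about 2 mm. A picture is of the moment at which its call begins. There is no depth.
- env.close_job(): hands the job in; it is judged then, once.
The state is a dict: "time_s": time; "q": joint angles; "qvel": joint speeds; "joint_efforts": joint torques, N m; "position": TCP position; "tool_rot": TCP orientation; "ft_force": force on the tool from outside, world axes, zero at the start; "wrist_torque": the same for the moment, N m; "grip_width": finger opening in m; "gripper_force": force on a finger pad.
Only numpy, scipy, OpenCV 4.12 (cv2) and the standard library are available. Lean on these libraries where they do the work, as an engineer would, in place of code of your own. Each camera call takes 0.05 s, during which the arm holds its last target. There are 200 camera calls.

### The job

Slide the lidded pan along the lane it stands in, without lifting it out and without ramming it, until it rests squarely against that lane's stop. Then switch the heat to that lane: press the key of the lane's colour fully down so that it stays down and the key that was down pops up; never latch the other lane's key. Leave the bowl, the pepper pot and the sauce bottle where they are.

Things in the scene. Friction and masses are not known exactly. Their poses are not given: they have to be found in the camera images.
- warmer: Hot pass: low aluminium unit, 400 long, 290 wide, fixed. Origin under it at bench level; x along the lanes from the key strip (robot side) to the stops, y left, z up. Flat top plate at 50 high. Two lanes, 106 wide between 20 high rails, centred at y = +66 (blue marks) and -66 (yellow). Keys at x = -140: y = +72 red (off), +24 blue (heats blue lane), -24 yellow (yellow lane), -72 white (lamps).
- key_red_top (a point): Red key, 60 long (along the warmer's x), 36 wide, gaps of 12 to its neighbours. Point at the centre of its top face: 28 above the top plate when up, 14 when down.
- key_blue_top (a point): Blue key, 60 long (along the warmer's x), 36 wide, gaps of 12 to its neighbours. Point at the centre of its top face: 28 above the top plate when up, 14 when down.
- key_yellow_top (a point): Yellow key, 60 long (along the warmer's x), 36 wide, gaps of 12 to its neighbours. Point at the centre of its top face: 28 above the top plate when up, 14 when down.
- key_white_top (a point): White key, 60 long (along the warmer's x), 36 wide, gaps of 12 to its neighbours. Point at the centre of its top face: 28 above the top plate when up, 14 when down.
- key_red (a joint): Stroke of the red key, pressed straight down: 0 = up, 0.014 m = fully down (hard stop). Interlocked: of the four keys one stays down. Pressing takes 2 to 4 N for the first third; about half way the key snaps on down by itself and stays, and the one that was down pops up. Let go earlier, it springs back. Down at the start.
- key_blue (a joint): Stroke of the blue key, pressed straight down: 0 = up, 0.014 m = fully down (hard stop). Interlocked: of the four keys one stays down. Pressing takes 2 to 4 N for the first third; about half way the key snaps on down by itself and stays, and the one that was down pops up. Let go earlier, it springs back. Up at the start.
- key_yellow (a joint): Stroke of the yellow key, pressed straight down: 0 = up, 0.014 m = fully down (hard stop). Interlocked: of the four keys one stays down. Pressing takes 2 to 4 N for the first third; about half way the key snaps on down by itself and stays, and the one that was down pops up. Let go earlier, it springs back. Up at the start.
- key_white (a joint): Stroke of the white key, pressed straight down: 0 = up, 0.014 m = fully down (hard stop). Interlocked: of the four keys one stays down. Pressing takes 2 to 4 N for the first third; about half way the key snaps on down by itself and stays, and the one that was down pops up. Let go earlier, it springs back. Up at the start.
- pan: Closed rectangular steel food pan with lid, 0.4 to 0.9 kg (takes 3 to 9 N to slide), loose in one of the two lanes, its long side along the lane, 40 to 110 short of the stop. Body 168 long (its x) by 100 wide, rim 176 by 108 at 58 to 64 above its underside, lid top at 70. Origin at the centre of its underside. Either lane is possible.
- pan_handle (a point): Centre of the black bar handle on the pan's lid, 97 above the pan's underside. The bar runs across the lane (along the pan's y), 64 long, 14 thick and 14 high, with 20 free below it between two posts; it is rigid with the pan.
- pan_nose (a point): Middle of the pan's leading end face (84 ahead of its origin along its x, 15 up): the face that meets the stop.
- stop_blue: Rigid blue stop block across the far end of the blue lane, 100 wide, 35 high, fixed; its place along the lane differs each time. Origin at the foot of the face that the pan meets, axes as the warmer's.
- stop_yellow: Rigid yellow stop block across the far end of the yellow lane, as the blue one.
- bowl: White bowl, 92 across, 50 high, standing in the other lane. Origin at the centre of its underside. To be left alone.
- shaker: Red pepper pot, 44 across, 90 high, standing on the bench left of the warmer. Origin at the centre of its underside. To be left alone.
- sauce: Red sauce bottle, 66 across, 180 high, standing on the bench right of the warmer. Origin at the centre of its underside. To be left alone.
Mind the look-alikes: they are no part of the job. Of the things shaped like the pan, the steel one is meant.

How it is judged (in metres and radians):
On the way, in this order (a step that is already met when the one before it is completed fails the run):
1. the pan rests against its lane's stop, both lane keys still up (((x of pan_nose in the frame of stop_blue between -0.005 and 0.003 m and y of pan_nose in the frame of stop_blue between -0.015 and 0.015 m and z of pan_nose in the frame of stop_blue below 0.022 m and angle between the x axis of pan and the x axis of warmer, either way round below 0.06 rad and angle between pan's own z axis and vertical below 0.05 rad) or (x of pan_nose in the frame of stop_yellow between -0.005 and 0.003 m and y of pan_nose in the frame of stop_yellow between -0.015 and 0.015 m and z of pan_nose in the frame of stop_yellow below 0.022 m and angle between the x axis of pan and the x axis of warmer, either way round below 0.06 rad and angle between pan's own z axis and vertical below 0.05 rad)) and value of joint each of key_blue, key_yellow below 0.007 m and linear speed of pan below 0.01 m/s), for 0.2 s.
2. the key of the pan's lane is down and all others are up (((y of pan in the frame of warmer above 0 m and (value of joint key_blue above 0.011 m and value of joint each of key_red, key_yellow, key_white below 0.002 m)) or (y of pan in the frame of warmer below 0 m and (value of joint key_yellow above 0.011 m and value of joint each of key_red, key_blue, key_white below 0.002 m)))), for 0.2 s.
At the end, for the whole second after the job is handed in: The pan stands in its lane, on the plate, square, its end within 5 mm of the stop and at rest; the key of that lane's colour is at least 11 mm down and the other three are within 2 mm of fully up ((((x of pan_nose in the frame of stop_blue between -0.005 and 0.003 m and y of pan_nose in the frame of stop_blue between -0.015 and 0.015 m and z of pan_nose in the frame of stop_blue below 0.022 m and angle between the x axis of pan and the x axis of warmer, either way round below 0.06 rad and angle between pan's own z axis and vertical below 0.05 rad) and (value of joint key_blue above 0.011 m and value of joint each of key_red, key_yellow, key_white below 0.002 m)) or ((x of pan_nose in the frame of stop_yellow between -0.005 and 0.003 m and y of pan_nose in the frame of stop_yellow between -0.015 and 0.015 m and z of pan_nose in the frame of stop_yellow below 0.022 m and angle between the x axis of pan and the x axis of warmer, either way round below 0.06 rad and angle between pan's own z axis and vertical below 0.05 rad) and (value of joint key_yellow above 0.011 m and value of joint each of key_red, key_blue, key_white below 0.002 m))) and linear speed of pan below 0.01 m/s); the robot touches nothing.
It fails at once if the other lane's key pressed past half stroke ((y of pan in the frame of warmer above 0 m and value of joint key_yellow above 0.008 m) or (y of pan in the frame of warmer below 0 m and value of joint key_blue above 0.008 m)).
It fails at once if the pan lifted out of its lane (20 mm or more off the plate) (z of pan in the frame of warmer above 0.07 m).
It fails at once if the pan tipped (angle between pan's own z axis and vertical above 0.3 rad).
It fails at once if the pan rammed into the stop (over 45 N) (contact force between pan and stop_blue above 45 N or contact force between pan and stop_yellow above 45 N).
It fails at once if the bowl, pepper pot or sauce bottle moved more than 20 mm (distance of any of bowl, shaker, sauce from where it was at the start of the episode above 0.02 m).
It also fails if it takes over 48 s, if anything falls off the work surface, if the arm or the gripper's body presses on something with over 40 N, if the wrist force passes 120 N, or if a joint passes its speed limit or range.

## Working session

There is one attempt and no reset: what is moved stays moved. The work goes in short steps, Python scripts to look and compute and a shell command to move; the robot and the scene stay as the last step left them, time stands still between calls to the robot, and variables do not carry over. Pictures are saved under pics/ and viewed, at most 10 in all, crops included, and the job is handed in when it is done.

```bash
mkdir -p pics; cat > h.py <<'E'
import numpy as np,cv2
from rig import status,get_image,env
def ray(im,u,v):
    f=240/np.tan(np.radians(im["vertical_fov"]/2))
    d=np.array([(u-im["cx"])/f,(v-im["cy"])/f]);s=d.copy()
    for _ in range(20): s=d/(1+im["k1"]*(s@s))
    return np.array(im["orientation"])@np.array([s[0],s[1],1.])
def at(im,u,v,z):
    r=ray(im,u,v);o=np.array(im["xyz"]);return o+r*(z-o[2])/r[2]
def proj(im,p):
    f=240/np.tan(np.radians(im["vertical_fov"]/2))
    c=np.array(im["orientation"]).T@(np.array(p)-np.array(im["xyz"]));s=c[:2]/c[2];s=s*(1+im["k1"]*(s@s))
    return s*f+[im["cx"],im["cy"]]
E
python3 - <<'E'
from h import *
import pickle
for n in("top","scene"):
    im=get_image(n);pickle.dump(im,open(n+".pkl","wb"));cv2.imwrite(f"pics/{n}0.png",im["color"][:,:,::-1])
    print(n,im["xyz"],im["vertical_fov"],im["k1"])
s=status.observe();print(s["time_s"],s["position"],s["tool_rot"],s["ft_force"])
E
```

```text
top [ 0.43898634 -0.11657899  1.46918601] 43.07523624751762 -0.04482580966824012
scene [1.35950302 0.0912209  1.34910546] 49.31177620595009 0.017345326727529187
0.1 [0.16180259 0.5254068  0.23077015] [[-9.55676303e-01  2.94418793e-01 -6.14905035e-04]
 [ 2.94419324e-01  9.55675671e-01 -1.12885855e-03]
 [ 2.55292610e-04 -1.25986329e-03 -9.99999174e-01]] [ 0.27558889 -0.2592516   0.53062008]
```

View pics/top0.png

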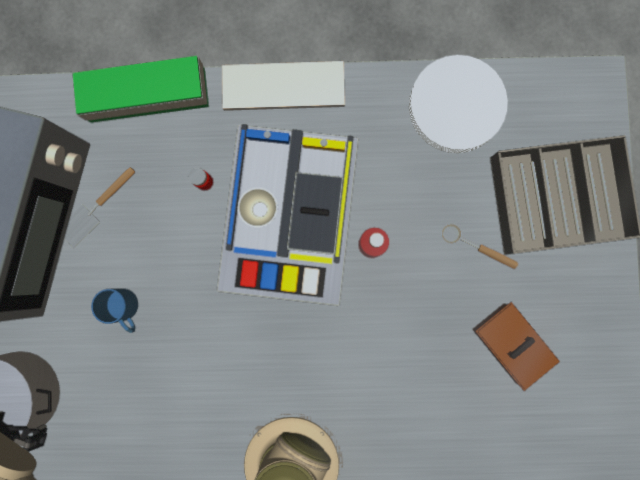

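View pics/scene0.png

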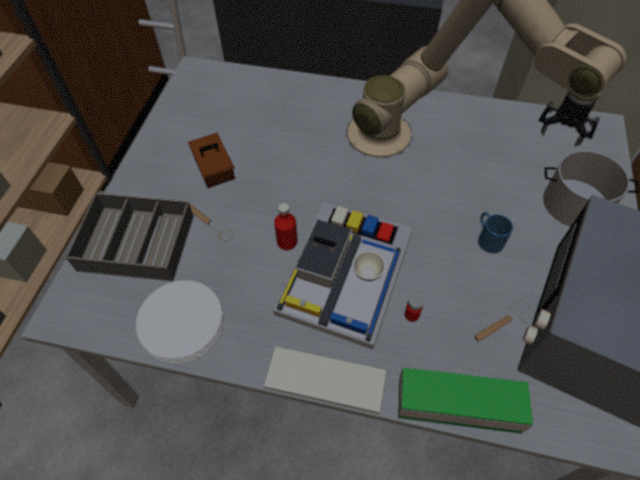

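The top picture shows two pan-shaped things: a dark steel one in the yellow lane (top 315,212) and a brown one loose on the bench (516,346). The steel one standing in the lane fits the description. The bowl is in the blue lane (257,208), and the stops are at (268,135) blue and (323,143) yellow. I'll confirm in an enlarged crop.

```bash
python3 - <<'E'
from h import *
import pickle
im=pickle.load(open("top.pkl","rb"))
c=im["color"][120:310,210:400,::-1];cv2.imwrite("pics/crop1.png",cv2.resize(c,None,fx=3.15,fy=3.15,interpolation=cv2.INTER_CUBIC)[:600])
E
```

```text
(no output)
```

View pics/crop1.png

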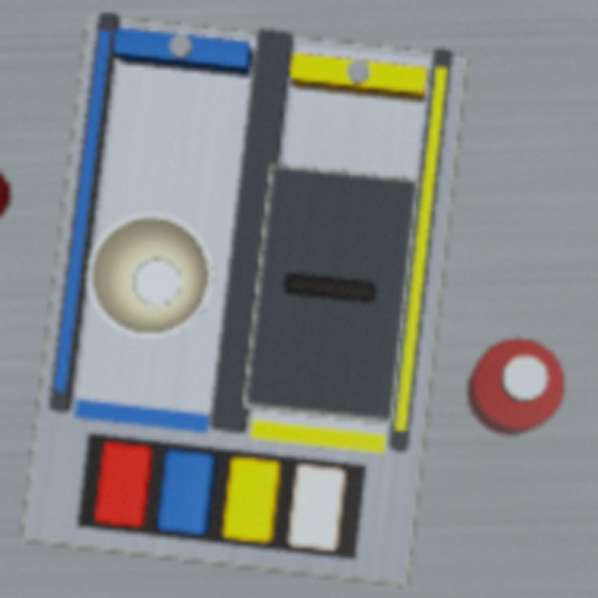

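The crop confirms it: steel pan with black bar handle (crop 330,288) in the yellow lane, with a gap to the yellow stop (358,75). The red key is down and looks lower, and the yellow key is at (251,500). Now I'll fit the poses.

```bash
python3 - <<'E'
from h import *
import pickle
from scipy.optimize import least_squares
im=pickle.load(open("top.pkl","rb"))
px=lambda a,b:(210+(a+.5)/3.15-.5,120+(b+.5)/3.15-.5)
K=[((123,485),(-.14,.072,.064)),((186,492),(-.14,.024,.078)),((251,500),(-.14,-.024,.078)),((317,507),(-.14,-.072,.078)),
((92,12),(.2,.145,.05)),((467,57),(.2,-.145,.05)),((408,585),(-.2,-.145,.05)),((25,541),(-.2,.145,.05))]
def W(p,l):
    c,s=np.cos(p[2]),np.sin(p[2]);return np.array([p[0]+c*l[0]-s*l[1],p[1]+s*l[0]+c*l[1],l[2]])
f=lambda p:np.concatenate([proj(im,W(p,l))-px(*q) for q,l in K])
r=least_squares(f,[.55,-.1,-.1],loss="soft_l1");p=r.x
print("warmer",p[:2],np.degrees(p[2]));print(np.round(r.fun.reshape(-1,2),1).tolist())
def L(a,b,z):
    w=at(im,*px(a,b),z);c,s=np.cos(p[2]),np.sin(p[2]);d=w[:2]-p[:2];return w.round(4),np.round([c*d[0]+s*d[1],-s*d[0]+c*d[1]],4)
for n,a in dict(handle=(330,288,.154),hl=(285,283,.154),hr=(376,293,.154),lidTL=(276,167,.114),lidTR=(415,182,.114),lidBL=(249,403,.114),lidBR=(389,416,.114),stop_topfront_l=(291,78,.085),stop_tfr=(425,94,.085),bowl=(150,275,.1)).items(): print(n,*L(*a))
for n,l in dict(ykey=(-.14,-.024,.078)).items(): print(n,W(p,l))
s=status.observe();print(s["position"],s["tool_rot"][:2])
print("tool y ang",np.degrees(np.arctan2(s["tool_rot"][1][1],s["tool_rot"][0][1])))
E
```

```text
warmer [ 0.58917448 -0.00895022] -8.213902793611696
[[0.4, -2.1], [0.2, -1.9], [0.3, -2.0], [0.2, -1.7], [-1.3, 2.6], [0.7, 1.7], [-0.0, 2.9], [-1.7, 2.1]]
handle [ 0.5872 -0.0754  0.154 ] [ 0.0075 -0.0661]
hl [ 0.5915 -0.0444  0.154 ] [ 0.0074 -0.0347]
hr [ 0.5828 -0.1071  0.154 ] [ 0.0077 -0.098 ]
lidTL [ 0.6798 -0.0377  0.114 ] [ 0.0938 -0.0155]
lidTR [ 0.666  -0.1368  0.114 ] [ 0.0943 -0.1155]
lidBL [ 0.5113 -0.0146  0.114 ] [-0.0762 -0.0168]
lidBR [ 0.4994 -0.1137  0.114 ] [-0.0738 -0.1165]
stop_topfront_l [ 0.7506 -0.0485  0.085 ] [ 0.1655 -0.0161]
stop_tfr [ 0.7357 -0.1464  0.085 ] [ 0.1647 -0.1151]
bowl [0.6064 0.0559 0.1   ] [0.0078 0.0666]
ykey [ 0.4471818  -0.01270234  0.078     ]
[0.16180259 0.5254068  0.23077015] [[-9.55676303e-01  2.94418793e-01 -6.14905035e-04]
 [ 2.94419324e-01  9.55675671e-01 -1.12885855e-03]]
tool y ang 72.87729706693673
```

```bash
python3 -m handwheel '4 -7.3 0 0 0 2 0.7;8 -14.6 0 0 0 4 0.7;12 -22 0 0 0 6 0.7;16 -29.3 0 0 0 8 0.7;20 -36.6 0 0 0 9 0.7;24 -44 0 0 0 9 0.7;28 -51.3 0 0 0 9 0.7;32.1 -58.6 0 0 0 9 0.7'
```

```text
time_s: 0.77
position: [0.3219, 0.2312, 0.2313]
tool_rot: [[-0.99, 0.141, -0.0], [0.141, 0.99, -0.0], [0.0, -0.0, -1.0]]
ft_force: [1.2, 0.7, -0.8]
grip_width: 0.0598
gripper_force: 0.0
```

```bash
python3 -m handwheel '16 -29.2 0 0 0 0 0.7;16 -29.2 0 0 0 0 0.7;16 -29.2 0 0 0 0 0.7;16 -29.2 0 0 0 0 0.7;16 -29.2 0 0 0 0 0.7;16 -29.2 0 0 0 0 0.7;16 -29.2 0 0 0 0 0.7;16 -29.2 0 0 0 0 0.7'; python3 -m handwheel '0 0 0 0 0 0 0.7; 0 0 0 0 0 0 0.7'; python3 - <<'E'
from h import *
im=get_image("top");cv2.imwrite("pics/t2.png",cv2.resize(im["color"][120:310,210:400,::-1],None,fx=3.15,fy=3.15,interpolation=cv2.INTER_CUBIC))
E
```

```text
time_s: 1.43
position: [0.4822, -0.0611, 0.2311]
tool_rot: [[-0.99, 0.142, -0.0], [0.142, 0.99, 0.0], [0.0, 0.0, -1.0]]
ft_force: [-0.5, 0.9, 0.4]
grip_width: 0.0599
gripper_force: 0.0
time_s: 1.6
position: [0.4821, -0.0605, 0.2305]
tool_rot: [[-0.99, 0.144, -0.001], [0.144, 0.99, 0.001], [0.002, 0.0, -1.0]]
ft_force: [0.1, -0.1, 0.0]
grip_width: 0.0595
gripper_force: 0.0
```

View pics/t2.png

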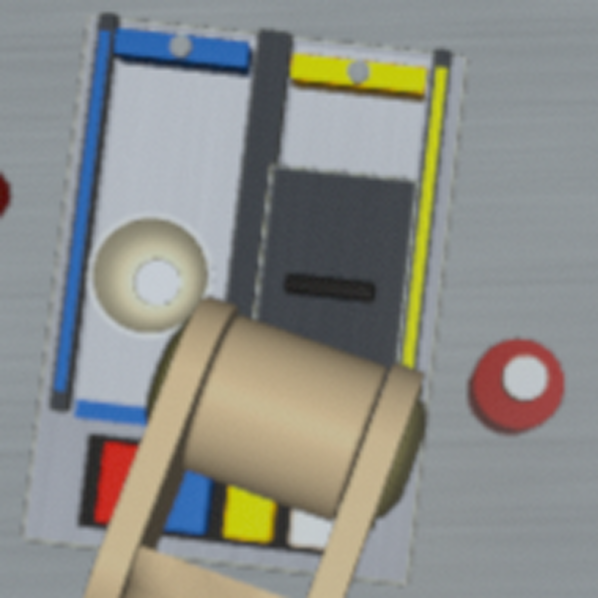

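The arm hides the gripper in this view, and the pan is untouched (handle still at 330,288). I'll descend behind it, watching the force.

```bash
python3 -m handwheel '0 0 -4 0 0 0 0.7;0 0 -8 0 0 0 0.7;0 0 -10 0 0 0 0.7;0 0 -10.5 0 0 0 0.7;0 0 -11 0 0 0 0.7;0 0 -11 0 0 0 0.7'; python3 -c "
from h import *
im=get_image('wrist');cv2.imwrite('pics/w.png',im['color'][:,:,::-1])
im=get_image('scene');cv2.imwrite('pics/s3.png',cv2.resize(im['color'][190:350,260:430,::-1],None,fx=3.5,fy=3.5,interpolation=cv2.INTER_CUBIC))"
```

```text
time_s: 2.15
position: [0.4819, -0.0583, 0.1219]
tool_rot: [[-0.99, 0.14, 0.001], [0.14, 0.99, -0.0], [-0.001, -0.0, -1.0]]
ft_force: [-1.1, 1.6, 0.3]
grip_width: 0.06
gripper_force: 0.0
```

View pics/w.png

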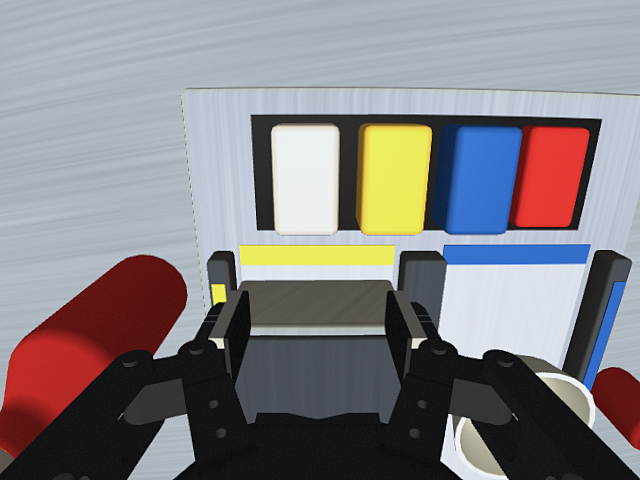

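View pics/s3.png

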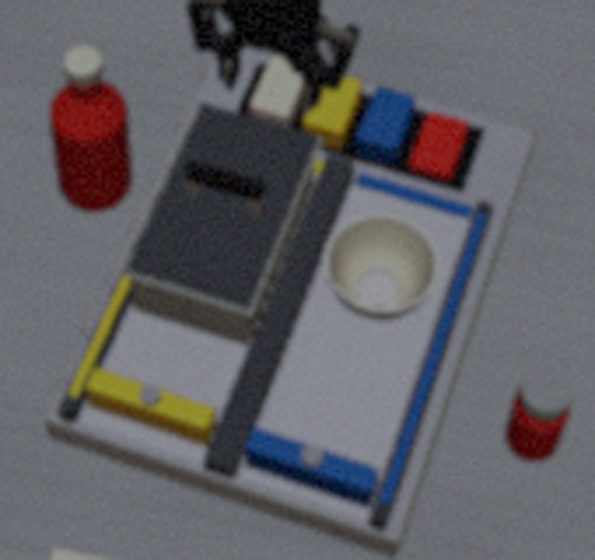

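The wrist view shows the pan's rear face (rows 280–330, columns 240–395) with its rim at about row 333, and the open fingers either side of the pan's middle. The scene view shows the gripper behind the pan. I'll measure the rim from the wrist camera.

```bash
python3 -c "
from h import *
im=get_image('wrist')
print(im['xyz'])
for n,u,v,z in [('rimL',243,336,.114),('rimR',392,336,.114),('ykey far edge',395,128,.078),('ykey near edge',392,232,.078),('ymarkfar',318,246,.05)]: print(n,at(im,u,v,z).round(4))
s=status.observe();p=np.array(s['position']);R=np.array(s['tool_rot']);print(p,s['ft_force'])
for d in(-.03,.03):
  for h in (0,-.009): print(d,h,proj(im,p+R@[0,d,h]))
print(proj(im,[.5054,-.0642,.114]))"
```

```text
[ 0.40093765 -0.04747255  0.26529665]
rimL [ 0.5014 -0.0994  0.114 ]
rimR [ 0.5119 -0.0254  0.114 ]
ykey far edge [ 0.4145 -0.0095  0.078 ]
ykey near edge [ 0.4701 -0.0154  0.078 ]
ymarkfar [ 0.4832 -0.0587  0.05  ]
[ 0.48237241 -0.05889546  0.12271988] [ 0.37377474 -0.42984328  0.82831435]
-0.03 0 [251.55562364 301.97239384]
-0.03 -0.009 [247.96722909 312.50206522]
0.03 0 [383.6657439 301.9662576]
0.03 -0.009 [387.31043471 312.49199112]
[313.5550818  334.69818705]
```

```bash
python3 -m handwheel '0 0 -1.5 0 0 0 0.7;0 0 -2.5 0 0 0 0.7;0 0 -3.2 0 0 0 0.7;0 0 -3.2 0 0 0 0.7'; python3 -m handwheel '0.4 -0.06 0 0 0 0 0.7;0.8 -0.11 0 0 0 0 0.7;1.1 -0.15 0 0 0 0 0.7;1.3 -0.18 0 0 0 0 0.7;1.5 -0.21 0 0 0 0 0.7;1.7 -0.24 0 0 0 0 0.7;1.9 -0.27 0 0 0 0 0.7;2.1 -0.3 0 0 0 0 0.7'
```

```text
time_s: 2.63
position: [0.4815, -0.0588, 0.089]
tool_rot: [[-0.99, 0.141, -0.001], [0.141, 0.99, 0.0], [0.001, 0.0, -1.0]]
ft_force: [-0.1, -0.4, -0.2]
grip_width: 0.0597
gripper_force: 0.0
time_s: 3.3
position: [0.5021, -0.0617, 0.0899]
tool_rot: [[-0.99, 0.141, -0.002], [0.141, 0.99, 0.0], [0.002, -0.0, -1.0]]
ft_force: [-6.8, 0.8, 5.9]
grip_width: 0.0595
gripper_force: 3.7
```

```bash
python3 -m handwheel '0.3 -0.04 0 0 0 0 0.7;0.6 -0.08 0 0 0 0 0.7;0.9 -0.13 0 0 0 0 0.7;1.2 -0.17 0 0 0 0 0.7;1.5 -0.21 0 0 0 0 0.7;1.8 -0.25 0 0 0 0 0.7;2.1 -0.3 0 0 0 0 0.7;2.4 -0.34 0 0 0 0 0.7'; python3 -m handwheel '0.3 -0.04 0 0 0 0 0.7;0.6 -0.08 0 0 0 0 0.7;0.9 -0.13 0 0 0 0 0.7;1.2 -0.17 0 0 0 0 0.7;1.5 -0.21 0 0 0 0 0.7;1.8 -0.25 0 0 0 0 0.7;2.1 -0.3 0 0 0 0 0.7;2.4 -0.34 0 0 0 0 0.7'
python3 -c "
from h import *
im=get_image('scene');cv2.imwrite('pics/s4.png',cv2.resize(im['color'][190:350,260:430,::-1],None,fx=3.5,fy=3.5,interpolation=cv2.INTER_CUBIC))"
```

```text
time_s: 3.97
position: [0.5262, -0.0651, 0.0899]
tool_rot: [[-0.99, 0.141, -0.002], [0.141, 0.99, 0.0], [0.002, -0.0, -1.0]]
ft_force: [-6.4, -0.4, 5.5]
grip_width: 0.0598
gripper_force: 3.5
time_s: 4.63
position: [0.5503, -0.0685, 0.09]
tool_rot: [[-0.99, 0.141, -0.002], [0.141, 0.99, 0.0], [0.002, -0.0, -1.0]]
ft_force: [-6.5, 1.7, 4.5]
grip_width: 0.0601
gripper_force: 3.3
```

View pics/s4.png

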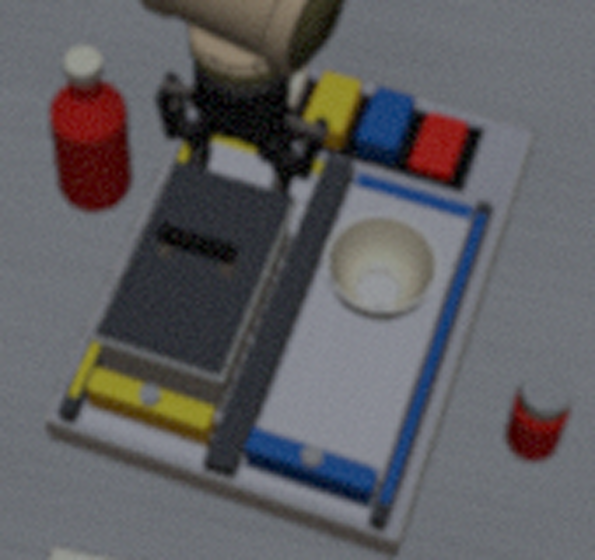

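The pan is straight in its lane, with a small gap left to the yellow stop (front at crop row ~370). The force is steady at about 6.5 N, so I'll creep on.

```bash
python3 -m handwheel '0.15 -0.02 0 0 0 0 0.7;0.3 -0.04 0 0 0 0 0.7;0.45 -0.06 0 0 0 0 0.7;0.6 -0.08 0 0 0 0 0.7;0.75 -0.11 0 0 0 0 0.7;0.9 -0.13 0 0 0 0 0.7;1.0 -0.14 0 0 0 0 0.7'; python3 -m handwheel '0.05 -0.01 0 0 0 0 0.7;0.1 -0.01 0 0 0 0 0.7;0.15 -0.02 0 0 0 0 0.7;0.2 -0.03 0 0 0 0 0.7;0.25 -0.04 0 0 0 0 0.7;0.3 -0.04 0 0 0 0 0.7'
```

```text
time_s: 5.27
position: [0.5603, -0.0699, 0.0899]
tool_rot: [[-0.99, 0.141, -0.001], [0.141, 0.99, 0.0], [0.001, -0.0, -1.0]]
ft_force: [-6.4, 1.9, 5.5]
grip_width: 0.0601
gripper_force: 3.5
time_s: 5.77
position: [0.5614, -0.07, 0.0898]
tool_rot: [[-0.99, 0.141, -0.006], [0.141, 0.99, 0.001], [0.006, -0.0, -1.0]]
ft_force: [-18.0, 1.5, 11.8]
grip_width: 0.0599
gripper_force: 8.8
```

```bash
python3 -c "
from h import *
im=get_image('scene');cv2.imwrite('pics/s5.png',cv2.resize(im['color'][240:320,270:350,::-1],None,fx=7,fy=7,interpolation=cv2.INTER_CUBIC))"
```

```text
(no output)
```

View pics/s5.png

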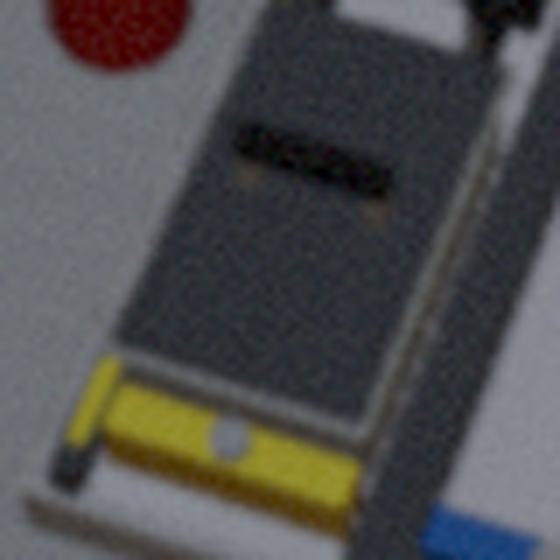

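The pan meets the stop: the force stepped up to 18 N, motion stalled at x = 0.5614, and the front is flush and parallel with the yellow stop. I'll ease off, then back away and up.

```bash
python3 -m handwheel '0 0 0 0 0 0 0.7;0 0 0 0 0 0 0.7;-0.15 0.02 0 0 0 0 0.7;-0.5 0.07 0 0 0 0 0.7;-1.5 0.21 0 0 0 0 0.7;-3 0.42 0 0 0 0 0.7;-3 0.42 3 0 0 0 0;-3 0.42 6 0 0 0 0'; python3 -m handwheel '-4 2 2 0 0 0 0;-8 5 2 0 0 0 0;-8.9 5.4 2 0 0 0 0;-8.9 5.4 2 0 0 0 0;-8.9 5.4 2 0 0 0 0'
python3 -c "
from h import *
im=get_image('scene');cv2.imwrite('pics/s6.png',np.hstack([cv2.resize(im['color'][195:320,270:395,::-1],None,fx=4.5,fy=4.5,interpolation=cv2.INTER_CUBIC)]))"
```

```text
time_s: 6.48
position: [0.5328, -0.066, 0.1493]
tool_rot: [[-0.99, 0.141, -0.003], [0.141, 0.99, 0.001], [0.003, 0.001, -1.0]]
ft_force: [1.1, -0.5, -0.9]
grip_width: 0.0365
gripper_force: 0.0
time_s: 6.9
position: [0.4447, -0.0119, 0.1702]
tool_rot: [[-0.99, 0.14, 0.002], [0.14, 0.99, -0.001], [-0.002, -0.0, -1.0]]
ft_force: [1.4, -0.0, 0.5]
grip_width: 0.0001
gripper_force: 0.0
```

View pics/s6.png

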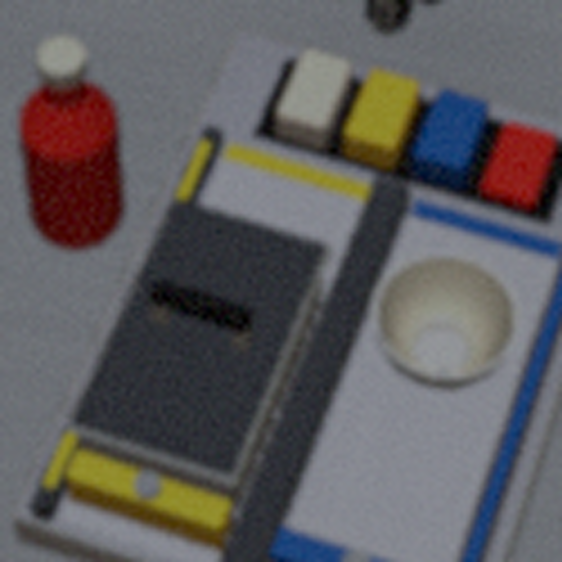

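The pan sits flush against the yellow stop and all lane keys are up. The closed fingers are now over the yellow key, so I'll press it.

```bash
python3 -m handwheel '0 0 -4 0 0 0 0;0 0 -7.5 0 0 0 0;0 0 -8.8 0 0 0 0;0 0 -9.2 0 0 0 0;0 0 -9.4 0 0 0 0;0 0 -9.6 0 0 0 0;0 0 -9.8 0 0 0 0;0 0 -9.8 0 0 0 0';python3 -m handwheel '0 0 -0.2 0 0 0 0;0 0 -0.4 0 0 0 0;0 0 -0.6 0 0 0 0;0 0 -0.7 0 0 0 0;0 0 -0.8 0 0 0 0;0 0 -0.8 0 0 0 0'
```

```text
time_s: 7.62
position: [0.4456, -0.0127, 0.0719]
tool_rot: [[-0.99, 0.141, 0.002], [0.141, 0.99, -0.001], [-0.003, -0.0, -1.0]]
ft_force: [0.1, -1.0, 1.1]
grip_width: 0.0
gripper_force: 0.3
time_s: 8.12
position: [0.4448, -0.0123, 0.0639]
tool_rot: [[-0.99, 0.141, 0.0], [0.141, 0.99, -0.0], [-0.0, -0.0, -1.0]]
ft_force: [-2.1, 1.3, 9.6]
grip_width: 0.0002
gripper_force: 4.5
```

```bash
python3 -m handwheel '0 0 0 0 0 0 0;0 0 1 0 0 0 0;0 0 4 0 0 0 0;0 0 8 0 0 0 0;-2 0 12 0 0 0 0;-6 0 15 0 0 0 0;-10 0 15 0 0 0 0;-10 0 15 0 0 0 0'
python3 -c "
from h import *
im=get_image('scene');cv2.imwrite('pics/s7.png',cv2.resize(im['color'][195:320,270:435,::-1],None,fx=4.5,fy=4.5,interpolation=cv2.INTER_CUBIC))"
```

```text
time_s: 8.78
position: [0.3408, -0.0114, 0.2144]
tool_rot: [[-0.99, 0.141, 0.001], [0.141, 0.99, -0.001], [-0.001, -0.001, -1.0]]
ft_force: [0.1, 0.1, -0.4]
grip_width: -0.0002
gripper_force: 0.0
```

View pics/s7.png

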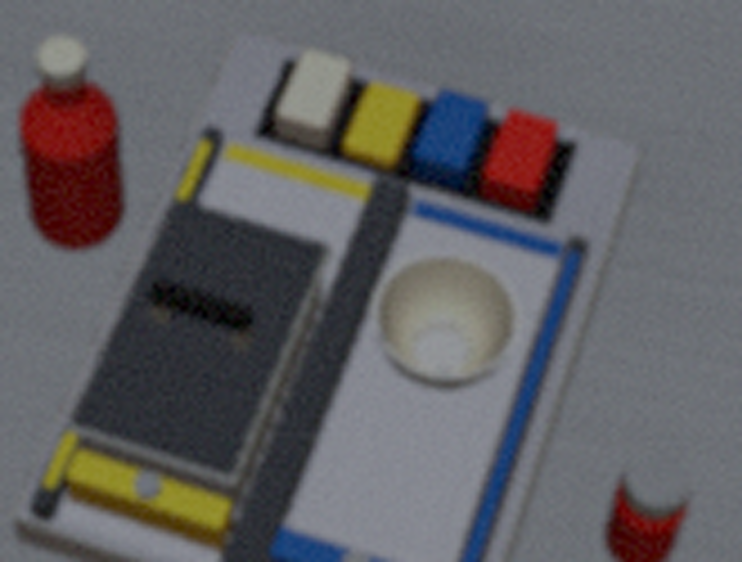

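The yellow key is down (top edge now at row ~85), and the red key has popped up (top edge at row ~107). The pan is still at its stop and the arm is clear, so I'll hand in.

```bash
python3 -c "
from rig import env
print(env.close_job())"
```

```text
the job is handed in; nothing more can be done
None
```

The job is handed in: the steel pan rests against the yellow stop, the yellow key is latched down and the red key is up in the last picture, and the bowl, pepper pot and sauce bottle were left alone; no verdict was returned.

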